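# Bring a dental model under the surveying rod and hold the sprung arm at its index

### The arm

A 6-joint arm with a two-finger parallel gripper is mounted at the origin on the work surface. World frame = base frame: x ahead of the robot, y to its left, z up, the work surface at z = 0. Lengths are in m, angles in rad, forces in N, time in s.
With the tool pointing down it reaches from about 0.25 to 0.775 m from the base axis. Payload 4 kg.
Tool frame: the origin (TCP) lies midway between the tips of the shut fingers; the grasp point (between the pads) lies 19 mm behind it; y points along the fingers, x is the direction in which the jaws open and shut, and the axes are right-handed (so a half turn about y gives the same grasp; the last joint's range is limited). The gripper opens to 94 mm and grips with 3 to 60 N. Pads are 16 mm wide; open, the fingers measure 119 mm over their backs; the gripper's body (75 mm by 177 mm) begins 78 mm behind the grasp point.
Start: joints at [1.021, 0.087, 1.371, -0, 1.684, -0.103], TCP at [0.238, 0.496, 0.206] pointing down, gripper open.
Joint ranges: [-3.1, 3.1], [-0.76, 2.03], [0.27, 2.55], [-1.08, 4.22], [0.17, 2.65], [-2.57, 2.57]. Speed limits (rad/s): [2.79, 2.79, 3.14, 3.14, 3.14, 3.14].

### API

Orientations are given as [roll, pitch, yaw] about the fixed x, y, z axes, in that order (R = Rz(yaw) Ry(pitch) Rx(roll)).
In Python, from bench import robot gives the robot as it stands.
- The arm moves only by the shell command python3 -m creep 'ROWS'. ROWS is JSON, a list of rows, each a list of 7 numbers: the shift along the tool's x, y, z in mm, then the turn, a rotation vector about the tool's x, y, z in degrees, then the closure in counts, from 0 (fully open) to 255 (shut). A call has 1 to 5 rows; each row is the pose to reach, as a shift and turn from the pose commanded when the call began, along the tool's axes at that moment; what a row does not reach only later rows make up. A row lasts 1/8 s, in which the tool goes at most 62.5 mm and 10.7 degrees, less where a joint would pass 70% of its speed; a pose out of reach is approached as far as the arm can. A call with a gripper value outside its range is refused whole. The fingers move at their own pace and stop on an object; the grip force is fixed at half the most. Time passes only in rows, so rows that repeat a pose let the fingers close. It gives the time, the measured TCP pose, the force and the opening at its end, in the units of the state.
- robot.get_obs(): the state, without advancing time (a new reading comes with each control period).
- robot.snapshot(name): name is "scene" or "side" or "wrist"; returns a dict with "color" (420x560x3 uint8, blue, green, red), "fx", "fy", "cx", "cy" (pixels), "world_from_camera" (4x4, takes a point from camera to world coordinates); the wrist camera has in their place "mount" (4x4, takes a point from camera to tool coordinates, whose origin is the TCP and whose axes are the tool frame's). Camera axes: x right, y down, z forward; pixel columns grow to the right and rows downward; lengths in m; the calibration is good to about 2 mm. A picture is of the moment at which its call begins: read the wrist's pose just before it. There is no depth.
- robot.close_job(): hands the job in, once; it reports no verdict.
Trained networks look in the newest picture that a camera, given by its name, has taken for a name from the list of things; names that differ only in an ending like _2 or _b are one class to them, and where a whole thing is asked for, a point or a joint stands for the part that bears it (a point fixed in the world has none). Each returns a list of dicts, best first, with "p" (0 to 1); they miss things now and then, are a little off and sometimes report something else, mostly with a low value. They report only what shows in the picture. A call takes as long as a camera call.
- robot.spot_in(name, camera): "point" ([x, y, z] in m, in world coordinates, good to about 4 mm: the middle of the surface that is visible of it).
- robot.landmark_of(name, camera): "point" ([x, y, z] in m, in world coordinates, good to about 4 mm: a listed point, or the origin of a listed thing).
The state is a dict: "time": time; "joint_positions": joint angles; "qvel": joint speeds; "joint_torque": joint torques, N m; "tool_pos": TCP position; "ee_rot": TCP orientation; "wrist_force": force on the tool from outside, world axes, zero at the start; "wrist_torque": the same for the moment, N m; "width": finger opening in m.
Only numpy, scipy, OpenCV 4.12 (cv2) and the standard library are available. Lean on these libraries where they do the work, as an engineer would, in place of code of your own. Each camera call takes 0.05 s, during which the arm holds its last target.

### The job

On the dental surveying stand, slide the blue model holder across the bed, without lifting or tipping it, from its black circle until it stands inside the blue circle. Then pull the stand's sprung arm out by its black knob until the white pointer lines up with the red index, and keep it there: it springs back if let go, so finish while still holding the knob. Leave the red index, the grey holder and the other things on the bench where they are.

Things in the scene. Friction and masses are not known exactly. Their poses are not given: they have to be found in the camera images.
- surveyor: Fixed grey stand; bed 450 x 460 x 25 mm thick. Origin on the bench; bed spans x -190 to 260, y -230 to 230 mm, top at z = 25. The arm is pulled along the stand's -x (about towards the robot). Circles on the bed at x = -65: blue at y = 0, black at y = 150 and -150. Column at x = 225, y = 85, 48 mm thick, up to z = 250; it carries the arm's open guide (x 50 to 220, 70 wide, z 146 to 180).
- blue_circle (a point): Centre of the blue circle on the bed, at the height of the bed's top. The line is 99 mm in diameter inside, so that a 90 mm puck has about 5 mm to spare all round.
- blue_holder: Loose holder, 0.35 to 0.7 kg: blue puck 90 mm wide, 14 high, a post, 66 mm square plate and plaster dental arch, 71 mm high in all; on one of the black circles. Origin: centre of its underside, z up. A low bar runs out along its -x (4 to 14 mm up) to an upright blue grip blade: 24 mm along x, 12 along y, z 14 to 64 mm, centred at x = -88.
- blue_holder_grip (a point): Centre of the blue holder's grip blade, 44 mm above the puck's underside; same axes as the holder. Pinch it along its y (12 mm) from above.
- grey_holder: A second model holder of the same shape, with a grey puck and grey blade, on the other black circle. Leave it alone.
- sprung_arm: The stand's sprung arm: steel bar 28 mm wide with a hanging rod (lowest point 128 mm above the bench, clear of the models), black knob and white pointer. It slides only along the stand's -x, 0 (home, at the start) to 115 mm. Its spring pulls home with 3 N at home and 0.6 N more per 10 mm. Origin and axes are the surveyor's when home, and move with the arm.
- pull_knob (a point): On the axis of the arm's upright black knob, 218 mm above the bench. The knob is 24 mm in diameter, 190 to 238 mm above the bench, on a thin stem above the bar's front end (bar top at 180 mm); grip it from above in any direction. The guide (top 180 mm, index clip and pointer up to 188 mm) begins 40 mm behind it (+x of the stand) when home.
- pointer (a point): Middle of the white pointer's end (a 4 mm wide bar across the arm, 130 mm behind the knob, 186 mm above the bench), moving with the arm.
- red_index (a point): The point beside the red index clip (8 mm wide along the stand's x) on the guide's -y edge, 186 mm above the bench, where the pointer must come: lined up when this point and pointer coincide. It lies 55 to 85 mm ahead (-x of the stand) of the pointer's home, different each time. Held only by friction: do not shift it.
- bur_stand: Loose aluminium disc 56 mm wide, 18 mm high, with burs standing in it up to 46 mm, on the bed beside the guide. Leave alone; origin under its centre.
- mixing_bowl: Loose green bowl 120 mm wide, 65 mm high, on the bench. Leave alone; origin under its centre.
- powder_jar: Loose orange jar 64 mm wide, 85 mm high, on the bench. Leave alone; origin under its centre.
- spare_model: Loose terracotta-coloured dental arch about 50 x 58 mm, 36 mm high, on the bench. Leave alone; origin under its centre.
- bench_brush: Loose brush 170 mm long, on the bench. Leave alone.

How it is judged:
On the way:
1. the blue holder has been slid into the blue circle, upright and at rest, with the arm still home (horizontal distance between blue_holder and blue_circle below 0.008 m and angle between blue_holder's own z axis and vertical below 0.08 rad and z of blue_holder in the frame of blue_circle between -0.004 and 0.004 m and linear speed of blue_holder below 0.02 m/s and distance of pull_knob from where it was at the start of the episode below 0.02 m), for 0.2 s.
At the end, for the whole second after the job is handed in: The blue holder stands upright on the bed, at rest, its centre within 8 mm of the blue circle's; the arm is held still by the fingers (at least 1.5 N on it) with its pointer within 5 mm of the red index (horizontal distance between blue_holder and blue_circle below 0.008 m and angle between blue_holder's own z axis and vertical below 0.08 rad and z of blue_holder in the frame of blue_circle between -0.004 and 0.004 m and linear speed of blue_holder below 0.02 m/s and x of pointer in the frame of red_index between -0.005 and 0.005 m and linear speed of sprung_arm below 0.01 m/s and contact force between the fingers and sprung_arm above 1.5 N); the arm keeps its last pose, push and grip.
It fails at once if the blue holder is lifted more than 6 mm off the bed (z of blue_holder in the frame of blue_circle above 0.006 m).
It fails at once if the blue holder is tipped by more than 0.2 rad (angle between blue_holder's own z axis and vertical above 0.2 rad).
It fails at once if the red index is shifted by more than 4 mm (distance of red_index from where it was at the start of the episode above 0.004 m).
It fails at once if the grey holder is moved by more than 12 mm (distance of grey_holder from where it was at the start of the episode above 0.012 m).
It fails at once if another thing on the bench or bed is moved by more than 20 mm (distance of any of bur_stand, mixing_bowl, powder_jar, spare_model, bench_brush from where it was at the start of the episode above 0.02 m).
It also fails if it takes over 56 s, if anything falls off the work surface, if the arm or the gripper's body presses on something with over 40 N, if the wrist force passes 120 N, or if a joint passes its speed limit or range.

## Working session

There is one attempt and no reset: what is moved stays moved. The work goes in short steps, Python scripts to look and compute and a shell command to move; the robot and the scene stay as the last step left them, time stands still between calls to the robot, and variables do not carry over. Pictures are saved under pics/ and viewed, and the job is handed in when it is done.

```bash
ls; mkdir -p pics; python3 - <<'E'
from bench import robot
import cv2
o=robot.get_obs()
print({k:o[k] for k in ('time','tool_pos','ee_rot','wrist_force','width')})
for c in ('scene','side','wrist'):
    s=robot.snapshot(c); cv2.imwrite(f'pics/{c}0.png',s['color'])
    print(c, s['fx'], s.get('world_from_camera',s.get('mount')))
    for n in ('blue_circle','blue_holder','blue_holder_grip','grey_holder','pull_knob','pointer','red_index','surveyor','sprung_arm','bur_stand'):
        r=robot.landmark_of(n,c)
        print(n,[(round(d['p'],2),[round(float(v),4) for v in d['point']]) for d in r[:2]])
E
```

```text
pics
{'time': 0.0, 'tool_pos': array([0.23737473, 0.4955355 , 0.20431271]), 'ee_rot': array([-1.5705833 ,  0.00219231,  1.12394373]), 'wrist_force': array([ 0.27946921,  0.17062695, -0.10126977]), 'width': 0.09401082891934466}
scene 458.9593928779247 [[ 0.80601508  0.33272754 -0.48952229  1.33245543]
 [ 0.59171821 -0.43274501  0.68014801 -1.01344985]
 [ 0.01446564 -0.83786881 -0.54567995  0.96081183]
 [ 0.          0.          0.          1.        ]]
blue_circle [(0.93, [0.5877, 0.0656, 0.0252])]
blue_holder [(0.86, [0.5645, -0.0837, 0.0241])]
blue_holder_grip [(0.7, [0.4835, -0.0566, 0.0719]), (0.36, [0.4608, -0.5042, 0.0038])]
grey_holder [(0.68, [0.6144, 0.2192, 0.0252]), (0.23, [0.6339, 0.4417, -0.0027])]
pull_knob [(0.75, [0.6641, 0.0534, 0.2166]), (0.61, [0.4607, -0.5006, 0.0021])]
pointer [(0.9, [0.787, 0.0149, 0.1852])]
red_index [(0.55, [0.7297, 0.0185, 0.1848]), (0.54, [0.6642, 0.0554, 0.2161])]
surveyor [(0.67, [0.6548, 0.0598, -0.004])]
sprung_arm []
bur_stand [(0.78, [0.7121, -0.0759, 0.0259])]
side 406.0007737982802 [[ 0.77145988 -0.451693    0.44813289 -0.02037312]
 [
[... 385 characters left out ...]
knob [(0.82, [0.6639, 0.0589, 0.2124])]
pointer [(0.78, [0.7902, 0.0135, 0.185]), (0.74, [0.421, 0.4389, -0.0016])]
red_index [(0.41, [0.7236, 0.0262, 0.1862])]
surveyor [(0.88, [0.6498, 0.0561, -0.0007])]
sprung_arm []
bur_stand [(0.46, [0.7125, -0.0767, 0.0242])]
wrist 355.65358498328834 [[ 9.99999203e-01  6.66989734e-04 -1.07162658e-03 -1.34932640e-04]
 [ 1.21023051e-03 -2.65440208e-01  9.64126564e-01 -1.79608910e-01]
 [ 3.58609739e-04 -9.64127093e-01 -2.65440804e-01  7.67544456e-02]
 [ 0.00000000e+00  0.00000000e+00  0.00000000e+00  1.00000000e+00]]
blue_circle []
blue_holder []
blue_holder_grip []
grey_holder []
pull_knob []
pointer []
red_index []
surveyor []
sprung_arm []
bur_stand []
```

View pics/scene0.png

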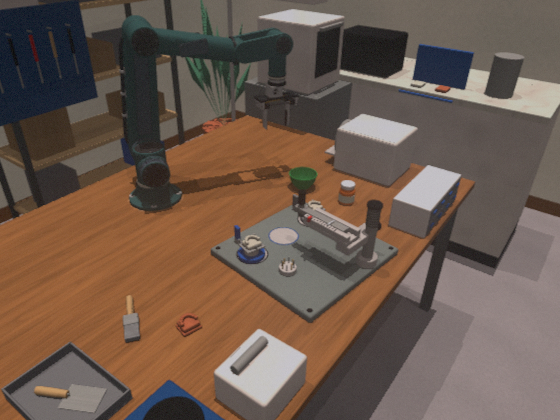

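View pics/side0.png

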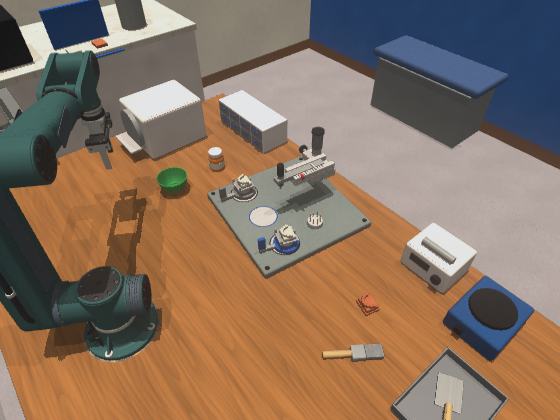

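The two pictures agree with the networks. In the scene view the blue holder is at about (252,250) with its blade at (238,233), the blue circle at (284,236) and the knob at (302,198). The grey holder is on the far black circle. Next I write a helper and move above the blue grip.

```bash
cat > h.py <<'E'
from bench import robot
import numpy as np, cv2
from scipy.spatial.transform import Rotation as R
def pose():
    o=robot.get_obs(); return np.array(o['tool_pos']),R.from_euler('xyz',o['ee_rot']),o
def go(target,yaw_deg):
    p,r,o=pose(); d=r.inv().apply(np.array(target)-p)*1000
    rt=R.from_euler('xyz',[-90,0,yaw_deg],degrees=True)
    print('t',round(o['time'],2),'pos',p.round(4),'rot',np.degrees(o['ee_rot']).round(2),'F',np.round(o['wrist_force'],1),'w',round(o['width'],4))
    print('shift mm',d.round(1),'turn',np.degrees((r.inv()*rt).as_rotvec()).round(2))
def wrist(name,names=()):
    p,r,o=pose(); s=robot.snapshot('wrist'); cv2.imwrite(f'pics/{name}.png',s['color'])
    T=np.eye(4);T[:3,:3]=r.as_matrix();T[:3,3]=p
    for n in names: print(n,[(round(d['p'],2),np.round(d['point'],4).tolist()) for d in robot.landmark_of(n,'wrist')[:2]])
    return s,T@np.array(s['mount'])
def ray(s,W,uv,z):
    d=W[:3,:3]@np.array([(uv[0]-s['cx'])/s['fx'],(uv[1]-s['cy'])/s['fy'],1]);return W[:3,3]+d*(z-W[2,3])/d[2]
def proj(s,W,P):
    q=np.linalg.inv(W)@np.append(P,1);return np.array([s['fx']*q[0]/q[2]+s['cx'],s['fy']*q[1]/q[2]+s['cy']])
E
python3 -c "
from h import *
go([0.484,-0.058,0.2],72.5)"
```

```text
t 1.65 pos [0.2377 0.496  0.2055] rot [-90.   -0.   64.4] F [-0.  -0.8  0.5] w 0.094
shift mm [-393.2    5.5 -461.5] turn [ 0.  -8.1  0. ]
```

```bash
python3 -m creep '[[-39,0,-46,0,0,0,0],[-78,0,-92,0,0,0,0],[-117,0,-138,0,0,0,0],[-156,0,-184,0,0,0,0],[-195,0,-230,0,0,0,0]]'; python3 -m creep '[[-39,0,-46,0,-2,0,0],[-78,0,-92,0,-4,0,0],[-117,0,-138,0,-6,0,0],[-156,0,-184,0,-8,0,0],[-195,0,-225,0,-8,0,0]]'; python3 -m creep '[[0,0,0,0,0,0,0],[0,0,0,0,0,0,0]]'; python3 -c "
from h import *
s,W=wrist('w1',('blue_holder','blue_holder_grip','blue_circle','pull_knob'))
go([0.484,-0.058,0.2],72.5)
for n,P in dict(grip=[.484,-.058,.089],holder=[.566,-.084,.025],circ=[.5865,.066,.025]).items(): print(n,proj(s,W,P).round(0))
"
```

```text
time: 2.28
tool_pos: [0.3613, 0.2191, 0.2058]
ee_rot: [-1.572, -0.001, 1.124]
wrist_force: [0.8, 0.7, -0.1]
width: 0.0938
time: 2.9
tool_pos: [0.4801, -0.0544, 0.2057]
ee_rot: [-1.572, -0.0, 1.263]
wrist_force: [1.2, 0.3, -0.1]
width: 0.0937
time: 3.15
tool_pos: [0.4792, -0.0519, 0.2054]
ee_rot: [-1.57, -0.001, 1.263]
wrist_force: [0.4, 0.6, 0.2]
width: 0.0944
blue_holder [(0.65, [0.5704, -0.0849, 0.0249])]
blue_holder_grip [(0.67, [0.4834, -0.0553, 0.0702])]
blue_circle [(0.85, [0.5877, 0.0691, 0.0241])]
pull_knob []
t 3.4 pos [ 0.4793 -0.051   0.2058] rot [-9.004e+01 -2.000e-02  7.253e+01] F [-0.3 -0.6  0.6] w 0.0941
shift mm [-5.3  5.8 -6.6] turn [0.04 0.03 0.02]
grip [273. 205.]
holder [274. 265.]
circ [411. 243.]
```

View pics/w1.png

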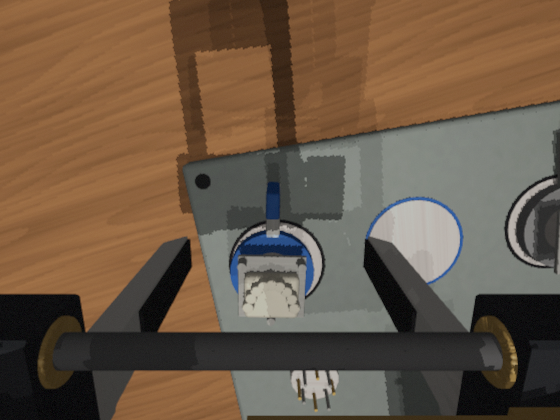

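The wrist view shows the blade upright in the image at u≈273 (v 183–220), so the yaw already matches. The puck is at (272,262) and the blue ring at about (416,241). I'll fit these properly.

```bash
python3 - <<'E'
from h import *
s,W=wrist('w2')
im=s['color'];hsv=cv2.cvtColor(im,cv2.COLOR_BGR2HSV)
m=cv2.inRange(hsv,(105,120,50),(130,255,255))
n,l,st,c=cv2.connectedComponentsWithStats(m)
for i in range(1,n):
    if st[i,4]>30: print(st[i],c[i].round(1))
def fit(uv,z):
    P=np.array([ray(s,W,q,z)[:2] for q in uv]);A=np.c_[2*P,np.ones(len(P))];x=np.linalg.lstsq(A,(P**2).sum(1),rcond=None)[0]
    r=np.sqrt(x[2]+x[:2]@x[:2]); e=np.abs(np.hypot(*(P-x[:2]).T)-r); return x[:2],r,e
# ring
i0=[i for i in range(1,n) if st[i,4]>30 and st[i,0]>350]
ys,xs=np.where(np.isin(l,i0)); uv=np.c_[xs,ys]
for k in range(3):
    x,r,e=fit(uv,.025); uv=uv[e<3*np.median(e)+1e-4]
print('ring',x,r,np.median(e))
# blade rows
for v in range(180,225,4):
    u=np.where(m[v,240:310])[0]+240
    if len(u): print(v,u.min(),u.max())
for v in (183,190): print('top',ray(s,W,(273,v),.089))
# puck: left edge pts
pts=[]
for v in range(225,300,3):
    u=np.where(m[v,215:330])[0]+215
    if len(u): print(v,u.min(),u.max(),end=' | ')
big=cv2.resize(im[160:320,180:480],None,fx=2.6,fy=2.6,interpolation=cv2.INTER_CUBIC);cv2.imwrite('pics/w2b.png',big)
E
```

```text
[265 182  14  37 463] [271.7 200.5]
[365 197  97  87 446] [423.4 224.5]
[ 229  231   84   64 1636] [270.5 251.9]
ring [0.58859098 0.06750626] 0.05140696656320079 0.0006089235980782023
184 267 277
188 266 277
192 266 278
196 266 278
200 266 278
204 266 278
208 265 278
212 265 277
216 265 277
top [ 0.46583729 -0.05102778  0.089     ]
top [ 0.4716687  -0.05288075  0.089     ]
231 260 281 | 234 252 289 | 237 247 294 | 240 243 298 | 243 241 300 | 246 238 304 | 249 236 305 | 252 234 307 | 255 233 308 | 258 231 309 | 261 230 310 | 264 229 311 | 267 229 311 | 270 229 311 | 273 229 311 | 276 230 311 | 279 231 310 | 282 231 309 | 285 232 308 | 288 234 307 | 291 236 305 | 294 304 304 |
```

View pics/w2b.png

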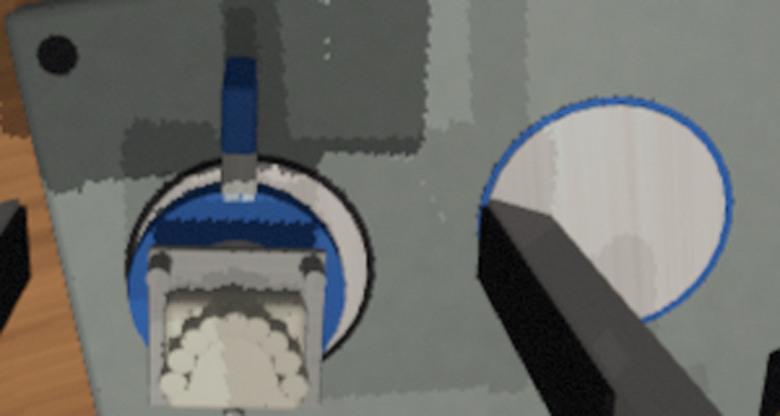

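```bash
python3 - <<'E'
from h import *
s,W=wrist('w3')
from scipy.optimize import least_squares
im=s['color'];hsv=cv2.cvtColor(im,cv2.COLOR_BGR2HSV)
m=cv2.inRange(hsv,(105,120,50),(130,255,255))
e=[]
for v in range(234,291,2):
    u=np.where(m[v,215:330])[0]+215
    e+= [(u.min()-.5,v),(u.max()+.5,v)]
e=np.array(e)
# silhouette model: hull of projected bottom and top rims
def sil(c,r=.045):
    P=[]
    for z in (.025,.039):
        for t in np.linspace(0,2*np.pi,120): P.append(proj(s,W,[c[0]+r*np.cos(t),c[1]+r*np.sin(t),z]))
    return cv2.convexHull(np.array(P,np.float32))
f=lambda c:[cv2.pointPolygonTest(sil(c),(float(a),float(b)),True) for a,b in e]
r=least_squares(f,[.566,-.084],diff_step=1e-3);print('puck',r.x,np.abs(r.fun).mean())
# blade: model box at c + yaw
g=[]
mm=m.copy();mm[222:]=0;mm[:,:255]=0;mm[:,290:]=0
for v in range(184,217,2):
    u=np.where(mm[v])[0]; g+=[(u.min()-.5,v),(u.max()+.5,v)]
g+=[(270,181.5),(274,181.5)]
def box(q):
    x,y,a=q;P=[]
    for dx in(-.012,.012):
        for dy in(-.006,.006):
            for z in(.039,.089):P.append(proj(s,W,[x+dx*np.cos(a)-dy*np.sin(a),y+dx*np.sin(a)+dy*np.cos(a),z]))
    return cv2.convexHull(np.array(P,np.float32))
f=lambda q:np.append([cv2.pointPolygonTest(box(q),(float(a),float(b)),True) for a,b in g],(q[2]-yaw0)*20)
yaw0=np.radians(-17.5)
b=least_squares(f,[.484,-.058,yaw0],diff_step=1e-3);print('blade',b.x[:2],np.degrees(b.x[2]),np.abs(b.fun).mean())
d=r.x-b.x[:2];print('dist',np.hypot(*d),'yaw',np.degrees(np.arctan2(d[1],d[0])))
E
```

```text
puck [ 0.56934714 -0.08762478] 0.5465318610060973
blade [ 0.48599025 -0.05870237] -18.715885313297573 0.3828703562061831
dist 0.08823195394273994 yaw -19.13528575744432
```

```bash
python3 -c "
from h import *
go([0.4858,-0.0588,0.050],71)"
```

```text
t 3.5 pos [ 0.4794 -0.0513  0.2057] rot [-9.003e+01 -1.000e-02  7.250e+01] F [ 0.4 -0.3  0.9] w 0.0941
shift mm [ -5.2 155.7  -8.3] turn [0.03 1.5  0.01]
```

```bash
python3 -m creep '[[-5,0,-8,0,1.5,0,0],[-5,50,-8,0,1.5,0,0],[-5,100,-8,0,1.5,0,0],[-5,135,-8,0,1.5,0,0],[-5,155,-8,0,1.5,0,0]]'; python3 -m creep '[[0,0,0,0,0,0,0],[0,0,0,0,0,0,0]]'; python3 -c "
from h import *
s,W=wrist('w4',('blue_holder_grip',))
go([0.4858,-0.0588,0.050],71)"
```

```text
time: 4.12
tool_pos: [0.4845, -0.0595, 0.0479]
ee_rot: [-1.567, 0.0, 1.236]
wrist_force: [-0.1, 0.5, -0.3]
width: 0.0942
time: 4.38
tool_pos: [0.4866, -0.0598, 0.0515]
ee_rot: [-1.573, -0.0, 1.237]
wrist_force: [0.6, -0.1, -0.8]
width: 0.0938
blue_holder_grip [(0.96, [0.4858, -0.058, 0.0697])]
t 4.47 pos [ 0.4869 -0.0598  0.0521] rot [-9.017e+01 -2.000e-02  7.089e+01] F [-0.5  0.4 -0.5] w 0.0939
shift mm [0.6 2.1 1.3] turn [ 0.17 -0.11  0.02]
```

View pics/w4.png

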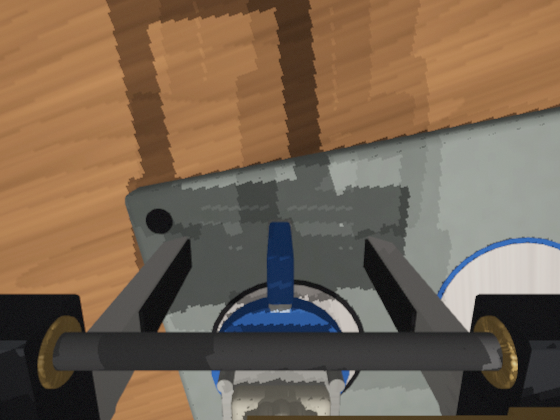

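The blade (280,240) sits midway between the finger tips (190 and 365). Next I close the gripper.

```bash
python3 -m creep '[[0,0,0,0,0,0,255],[0,0,0,0,0,0,255],[0,0,0,0,0,0,255],[0,0,0,0,0,0,255],[0,0,0,0,0,0,255]]';python3 -m creep '[[0,0,0,0,0,0,255],[0,0,0,0,0,0,255],[0,0,0,0,0,0,255]]'; python3 -c "
from h import *
s,W=wrist('w5',('blue_holder_grip','blue_circle'))
p,r,o=pose()
h=p+88e-3*(-r.as_matrix()[:,2]); print('holder est',h)
d=np.array([.5886,.0675])-h[:2]; print(d)
go(p+np.append(d,0),71)"
```

```text
time: 5.1
tool_pos: [0.4855, -0.0594, 0.0504]
ee_rot: [-1.571, -0.0, 1.237]
wrist_force: [-0.6, -0.2, 0.5]
width: 0.0473
time: 5.48
tool_pos: [0.4856, -0.0594, 0.0505]
ee_rot: [-1.571, -0.0, 1.238]
wrist_force: [0.6, -0.3, -0.0]
width: 0.0174
blue_holder_grip [(0.94, [0.4833, -0.0556, 0.0678])]
blue_circle [(0.92, [0.5868, 0.0684, 0.0243])]
holder est [ 0.56895926 -0.08785946  0.05045773]
[0.01964074 0.15535946]
t 5.62 pos [ 0.4858 -0.0591  0.0504] rot [-9.001e+01 -5.000e-02  7.092e+01] F [ 1.8  0.9 -0.2] w 0.0122
shift mm [1.532e+02 1.000e-01 3.220e+01] turn [ 0.01 -0.08  0.05]
```

```bash
python3 -m creep '[[0,0,0,0,0,0,255],[10,0,2,0,0,0,255],[25,0,5,0,0,0,255],[40,0,8,0,0,0,255],[55,0,12,0,0,0,255]]';python3 -m creep '[[15,0,3,0,0,0,255],[30,0,6,0,0,0,255],[45,0,9,0,0,0,255],[55,0,11,0,0,0,255],[60,0,12,0,0,0,255]]'; python3 -c "
from h import *
s,W=wrist('w6',('blue_holder_grip','blue_circle','blue_holder'))
go([0.5054,0.0963,.0504],71)"
```

```text
time: 6.25
tool_pos: [0.4923, -0.0024, 0.0505]
ee_rot: [-1.571, 0.0, 1.238]
wrist_force: [-0.7, -2.3, -0.4]
width: 0.012
time: 6.88
tool_pos: [0.5006, 0.0576, 0.0504]
ee_rot: [-1.571, 0.0, 1.238]
wrist_force: [-0.1, -4.1, -0.5]
width: 0.0116
blue_holder_grip [(0.56, [0.4987, 0.0598, 0.0681])]
blue_circle []
blue_holder []
t 7.08 pos [0.5005 0.0579 0.0505] rot [-89.96  -0.09  70.93] F [-0.9  1.2  0.9] w 0.0116
shift mm [37.9  0.2  7.9] turn [-0.04 -0.07  0.09]
```

View pics/w6.png

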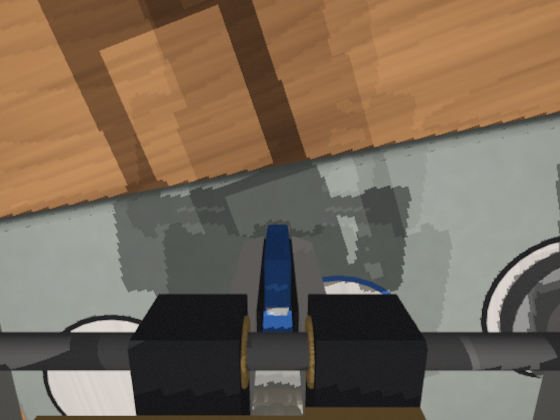

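The holder follows with the blade held at (278,240) and z constant. I finish the slide.

```bash
python3 -m creep '[[12,0,2,0,0,0,255],[24,0,5,0,0,0,255],[33,0,7,0,0,0,255],[38,0,8,0,0,0,255],[38,0,8,0,0,0,255]]'; python3 -m creep '[[0,0,0,0,0,0,255],[0,0,0,0,0,0,255]]'; python3 -c "
from h import *
s,W=wrist('w7',('blue_holder_grip',))
go([0.5054,0.0963,.0504],71)
for c in('scene','side'):
    q=robot.snapshot(c); M=q['world_from_camera'];cv2.imwrite(f'pics/{c}7.png',q['color'])
    u=proj(q,np.array(M),[.5886,.0675,.03]).astype(int);print(u)
    cv2.imwrite(f'pics/{c}7c.png',cv2.resize(q['color'][u[1]-60:u[1]+60,u[0]-80:u[0]+80],None,fx=5,fy=5,interpolation=cv2.INTER_CUBIC))
    for n in('blue_holder','blue_circle','pull_knob'):print(c,n,[(round(d['p'],2),np.round(d['point'],4).tolist()) for d in robot.landmark_of(n,c)[:2]])
"
```

```text
time: 7.7
tool_pos: [0.5054, 0.0966, 0.0505]
ee_rot: [-1.57, -0.001, 1.239]
wrist_force: [-1.0, 0.5, 0.7]
width: 0.0118
time: 7.95
tool_pos: [0.5053, 0.0964, 0.0505]
ee_rot: [-1.57, -0.002, 1.238]
wrist_force: [-1.1, 3.0, -0.5]
width: 0.0118
blue_holder_grip [(0.56, [0.5045, 0.0981, 0.072])]
t 8.05 pos [0.5052 0.0963 0.0505] rot [-8.996e+01 -8.000e-02  7.092e+01] F [-2.   3.2  0.4] w 0.0115
shift mm [ 0.1  0.1 -0.1] turn [-0.04 -0.08  0.08]
[283 234]
scene blue_holder [(0.65, [0.5888, 0.0661, 0.0246])]
scene blue_circle [(0.63, [0.5883, 0.0658, 0.0247]), (0.23, [0.4623, -0.5026, 0.0039])]
scene pull_knob [(0.88, [0.6631, 0.0528, 0.2151]), (0.33, [0.6572, 0.0583, -0.0056])]
[263 215]
side blue_holder [(0.4, [0.6134, 0.2196, 0.0227])]
side blue_circle [(0.8, [0.5893, 0.0653, 0.0226]), (0.17, [0.6103, -0.4206, -0.0008])]
side pull_knob [(0.77, [0.6613, 0.0594, 0.2119])]
```

View pics/scene7c.png

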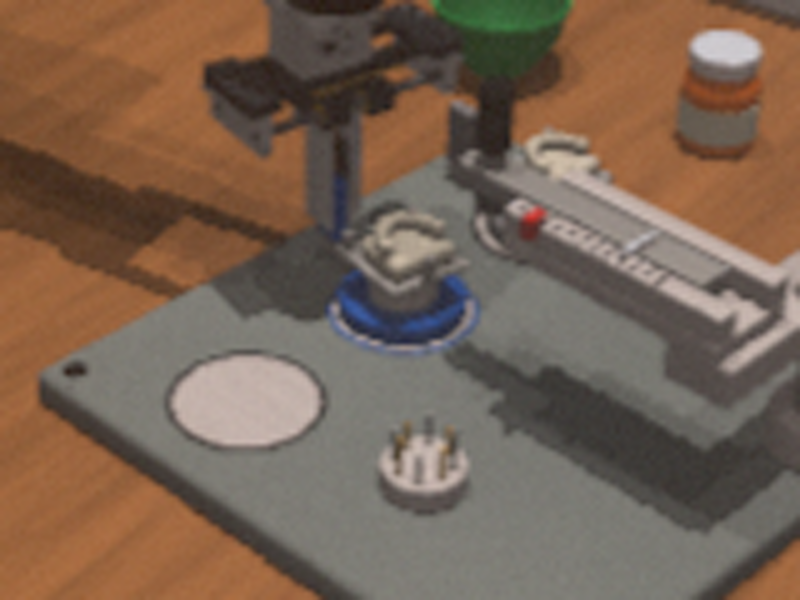

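View pics/side7c.png

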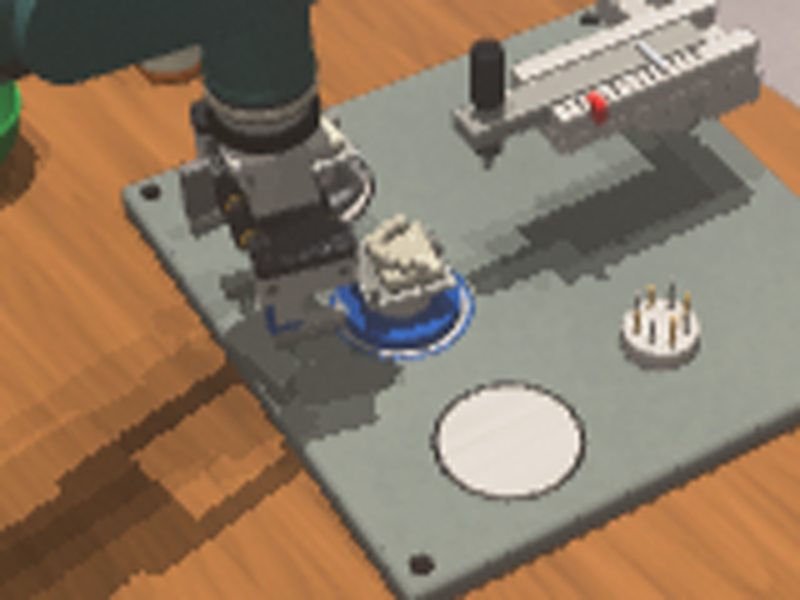

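Both views show the puck inside the ring, at most 1–3 mm towards its robot side. I release, rise, and check from above.

```bash
python3 -m creep '[[0,0,0,0,0,0,0],[0,0,0,0,0,0,0],[0,0,0,0,0,0,0],[0,0,0,0,0,0,0],[0,0,0,0,0,0,0]]'; python3 -m creep '[[0,0,0,0,0,0,0],[0,-20,0,0,0,0,0],[0,-70,0,0,0,0,0],[0,-120,0,0,0,0,0],[0,-150,0,0,0,0,0]]';  python3 -m creep '[[0,0,0,0,0,0,0],[0,0,0,0,0,0,0]]'; cat > fit.py <<'E'
from h import *
import sys
s,W=wrist(sys.argv[1],('blue_holder','blue_circle','blue_holder_grip','pull_knob','red_index'))
from scipy.optimize import least_squares
im=s['color'];hsv=cv2.cvtColor(im,cv2.COLOR_BGR2HSV)
m=cv2.inRange(hsv,(105,120,50),(130,255,255))
go([.4,0,.2],71)
cx=proj(s,W,[.5886,.0675,.025]);print('c',cx)
x0,y0=(cx-[90,80]).astype(int)
cv2.imwrite(f'pics/{sys.argv[1]}b.png',cv2.resize(im[max(0,y0):y0+135,x0:x0+180],None,fx=4.4,fy=4.4,interpolation=cv2.INTER_CUBIC))
E
python3 fit.py w8
```

```text
time: 9.07
tool_pos: [0.5055, 0.0955, 0.0505]
ee_rot: [-1.571, 0.0, 1.237]
wrist_force: [-0.4, -0.4, 0.7]
width: 0.0587
time: 9.7
tool_pos: [0.5063, 0.0957, 0.2038]
ee_rot: [-1.575, -0.002, 1.238]
wrist_force: [-0.8, 0.3, -0.6]
width: 0.0941
time: 9.95
tool_pos: [0.5047, 0.0955, 0.1987]
ee_rot: [-1.568, 0.001, 1.237]
wrist_force: [-0.2, 0.1, 0.2]
width: 0.0941
blue_holder [(0.78, [0.5894, 0.068, 0.0281])]
blue_circle []
blue_holder_grip [(0.67, [0.5024, 0.0977, 0.0674])]
pull_knob []
red_index []
t 10.25 pos [0.5049 0.0955 0.1992] rot [-8.988e+01  5.000e-02  7.090e+01] F [-0.2 -0.2  0.2] w 0.0942
shift mm [-124.6   -0.6   67.9] turn [-0.12 -0.1  -0.05]
c [278.75809712 264.14733706]
```

View pics/w8b.png

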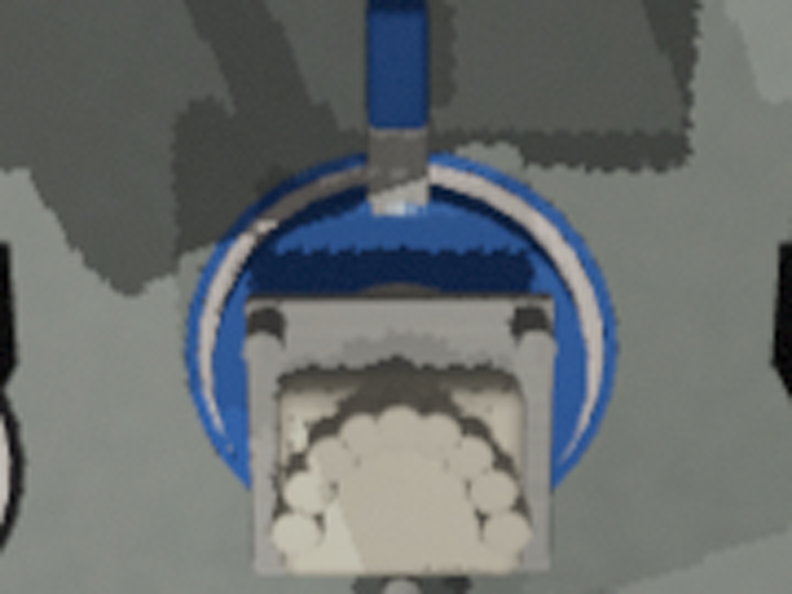

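View pics/w8.png

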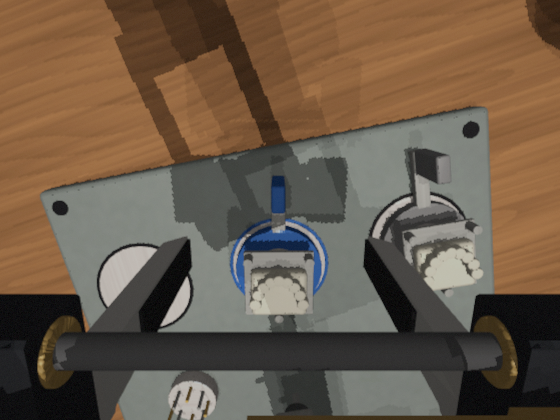

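From above, the gap between puck and ring is even left and right (ring 187–617, puck about 213–590 in the enlargement). About 4–5 mm shows on the robot side, so the puck is well centred. Next I rise and look at the pointer and index from the wrist.

```bash
python3 -c "
from h import *
go([.69,.03,.31],81)"
```

```text
t 10.25 pos [0.5049 0.0955 0.1992] rot [-8.988e+01  5.000e-02  7.090e+01] F [-0.2 -0.2  0.2] w 0.0942
shift mm [  -1.4 -111.2 -196.1] turn [ -0.12 -10.1   -0.04]
```

```bash
python3 -m creep '[[0,-55,0,0,-3,0,0],[0,-110,0,0,-6,0,0],[0,-111,-50,0,-10,0,0],[0,-111,-100,0,-10,0,0],[0,-111,-150,0,-10,0,0]]'; python3 -m creep '[[0,0,-27,0,0,0,0],[0,0,-46,0,0,0,0],[0,0,-46,0,0,0,0],[0,0,-46,0,0,0,0]]';python3 -c "
from h import *
s,W=wrist('w9',('pull_knob','pointer','red_index','blue_circle'))
go([.69,.03,.31],81)
for P in ([.789,.0145,.186],[.727,.022,.186],[.663,.056,.238]): print(proj(s,W,P))
cv2.imwrite('pics/w9b.png',cv2.resize(s['color'][180:360,180:400],None,fx=3.3,fy=3.3,interpolation=cv2.INTER_CUBIC))
"
```

```text
time: 10.88
tool_pos: [0.6485, 0.046, 0.3113]
ee_rot: [-1.571, -0.0, 1.412]
wrist_force: [0.1, 0.8, -0.3]
width: 0.0939
time: 11.38
tool_pos: [0.6921, 0.0394, 0.3113]
ee_rot: [-1.57, -0.0, 1.412]
wrist_force: [0.1, 0.3, -0.2]
width: 0.094
pull_knob [(0.66, [0.6622, 0.06, 0.2156])]
pointer [(0.95, [0.7846, 0.0106, 0.187]), (0.54, [0.7256, 0.0193, 0.1877])]
red_index [(0.6, [0.7244, 0.02, 0.1842])]
blue_circle []
t 11.62 pos [0.692  0.0395 0.3124] rot [-9.006e+01 -1.000e-02  8.092e+01] F [-0.1  0.6  0.2] w 0.0936
shift mm [-9.7  2.4  0.5] turn [ 0.06 -0.08  0.01]
[268.05101447 296.34684353]
[264.99175009 235.08177569]
[294.29634022 170.8760041 ]
```

View pics/w9.png

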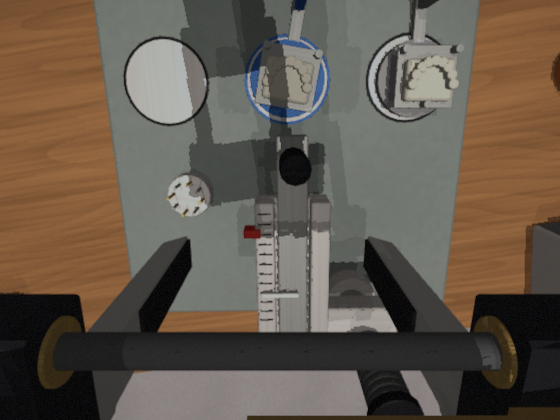

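View pics/w9b.png

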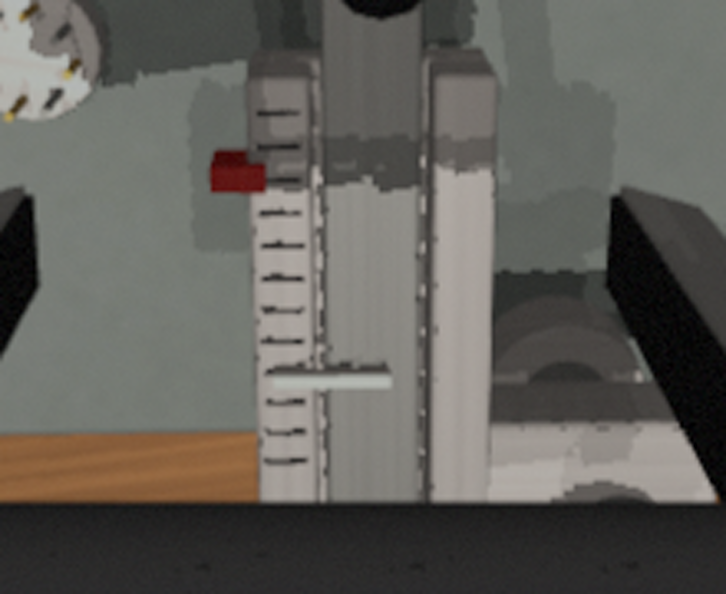

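The wrist view shows the white pointer at (268,295), the red clip's top at (252,234) and the knob's top at (295,166). The holder is still well centred in its ring, at (287,78). Now the distances.

```bash
python3 - <<'E'
from h import *
s,W=wrist('w10')
hsv=cv2.cvtColor(s['color'],cv2.COLOR_BGR2HSV)
red=cv2.inRange(hsv,(0,120,40),(8,255,255))|cv2.inRange(hsv,(172,120,40),(180,255,255))
red[:,:235]=0;red[:,270:]=0
ys,xs=np.where(red);print('red',xs.min(),xs.max(),ys.min(),ys.max())
g=cv2.cvtColor(s['color'],cv2.COLOR_BGR2GRAY)
print('ptr col',g[286:304,285].tolist(), g[286:304,265].tolist())
print('red V',hsv[222:242,248,2].tolist())
lb=ray(s,W,(285,180),.180); 
# guide edges direction: bar left groove
bl=cv2.inRange(hsv,(105,120,50),(130,255,255))
for z in (.186,.188):
    pt=ray(s,W,(270,295),z); ix=ray(s,W,(256,ys.max()-4.5),z); print(z,pt,ix,pt-ix)
# black rings / stand direction
def fitc(mask,z):
    yy,xx=np.where(mask);P=np.array([ray(s,W,q,z)[:2] for q in zip(xx,yy)]);
    for k in range(4):
        A=np.c_[2*P,np.ones(len(P))];x=np.linalg.lstsq(A,(P**2).sum(1),rcond=None)[0];r=np.sqrt(x[2]+x[:2]@x[:2]);e=np.abs(np.hypot(*(P-x[:2]).T)-r);P=P[e<max(.0015,2*np.median(e))]
    return x[:2],r
k=(g<50).astype(np.uint8);a=np.zeros_like(k);a[30:132,118:215]=k[30:132,118:215]
c1,r1=fitc(a,.025);a=np.zeros_like(bl);a[30:128,240:335]=bl[30:128,240:335]
print('black',c1,r1)
c2=np.array([.5886,.0675]);d=c2-c1;print(d,np.hypot(*d),'stand yaw',np.degrees(np.arctan2(-d[0],d[1])))
kt=[ray(s,W,(295,v),.238) for v in (151,185)];print('knob top ends',kt)
b=np.zeros_like(k);b[140:190,275:315]=k[140:190,275:315]; yy,xx=np.where(b);print('knob px',xx.min(),xx.max(),yy.min(),yy.max())
E
python3 - <<'E'
import cv2
im=cv2.imread('pics/w10.png');cv2.imwrite('pics/w10b.png',cv2.resize(im[120:250,220:360],None,fx=4.5,fy=4.5,interpolation=cv2.INTER_CUBIC))
E
```

```text
red 244 260 225 237
ptr col [133, 129, 100, 55, 61, 71, 109, 160, 180, 180, 167, 141, 133, 133, 133, 131, 133, 133] [161, 161, 159, 129, 72, 73, 91, 151, 180, 180, 176, 165, 161, 160, 127, 72, 134, 159]
red V [107, 105, 89, 69, 62, 64, 63, 70, 87, 97, 95, 95, 96, 95, 95, 91, 94, 108, 108, 108]
0.186 [0.78879265 0.01654948 0.186     ] [0.72386186 0.01429631 0.186     ] [0.06493079 0.00225318 0.        ]
0.188 [0.78766268 0.01677703 0.188     ] [0.72315637 0.01453858 0.188     ] [0.06450631 0.00223845 0.        ]
black [ 0.566702   -0.08152708] 0.05146111951758917
[0.021898   0.14902708] 0.15062732989595576 stand yaw -8.359209285557265
knob top ends [array([0.64919951, 0.0586768 , 0.238     ]), array([0.67370704, 0.0551054 , 0.238     ])]
knob px 275 314 142 184
```

View pics/w10b.png

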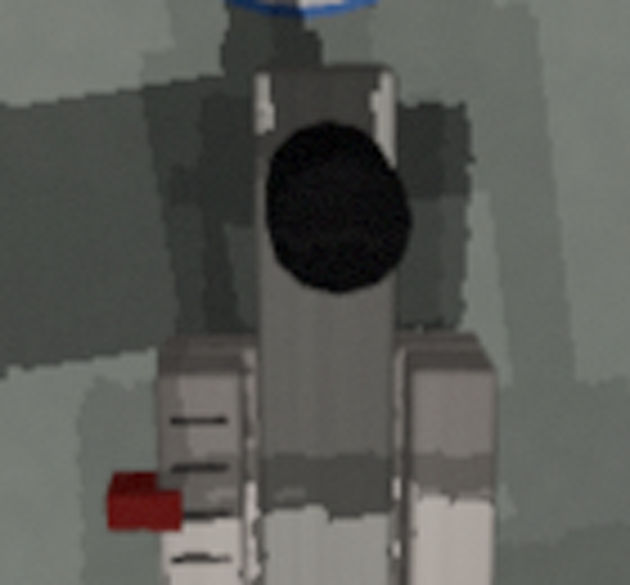

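```bash
python3 -c "
from h import *
go([.6625,.0565,.199],81.5)"
```

```text
t 11.68 pos [0.6921 0.0394 0.3122] rot [-9.005e+01 -1.000e-02  8.092e+01] F [-0.2 -0.3 -0.9] w 0.0938
shift mm [ 12.2 113.2  32. ] turn [ 0.05 -0.58  0.01]
```

```bash
python3 -m creep '[[12,0,32,0,-0.6,0,0],[12,0,32,0,-0.6,0,0],[12,50,32,0,-0.6,0,0],[12,95,32,0,-0.6,0,0],[12,113,32,0,-0.6,0,0]]'; python3 -m creep '[[0,0,0,0,0,0,0],[0,0,0,0,0,0,0]]'; python3 -c "
from h import *
s,W=wrist('w11',('pull_knob',))
go([.6625,.0565,.199],81.5)"
```

```text
time: 12.3
tool_pos: [0.6619, 0.0558, 0.195]
ee_rot: [-1.566, 0.001, 1.422]
wrist_force: [-0.1, 0.2, -0.2]
width: 0.0941
time: 12.55
tool_pos: [0.6642, 0.056, 0.2013]
ee_rot: [-1.575, -0.001, 1.422]
wrist_force: [0.4, 1.1, 1.6]
width: 0.0937
pull_knob [(0.66, [0.6624, 0.0586, 0.2179]), (0.5, [0.7842, 0.0103, 0.1853])]
t 12.65 pos [0.6642 0.0561 0.2014] rot [-9.028e+01 -5.000e-02  8.150e+01] F [-0.5 -0.6  0.2] w 0.0944
shift mm [0.2 2.4 1.7] turn [ 0.28 -0.    0.05]
```

View pics/w11.png

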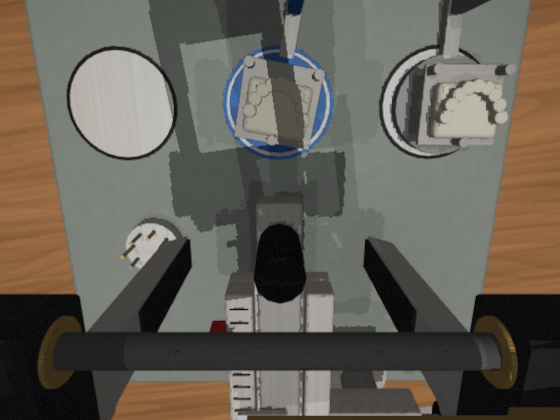

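The knob (279,250) is centred between the fingers and the holder is centred in its ring. I close on the knob.

```bash
python3 -m creep '[[0,0,0,0,0,0,255],[0,0,0,0,0,0,255],[0,0,0,0,0,0,255],[0,0,0,0,0,0,255],[0,0,0,0,0,0,255]]';python3 -m creep '[[0,0,0,0,0,0,255],[0,0,0,0,0,0,255],[0,0,0,0,0,0,255]]'; python3 -c "
from h import *
p,r,o=pose();a=np.radians(-8.4)
go(p-.0625*np.array([np.cos(a),np.sin(a),0]),81.5)"
```

```text
time: 13.28
tool_pos: [0.6629, 0.0561, 0.1984]
ee_rot: [-1.571, -0.0, 1.422]
wrist_force: [-0.1, 0.1, -0.4]
width: 0.0474
time: 13.65
tool_pos: [0.663, 0.0573, 0.1984]
ee_rot: [-1.571, -0.002, 1.423]
wrist_force: [1.5, 3.3, -1.1]
width: 0.0235
t 13.65 pos [0.663  0.0573 0.1984] rot [-90.01  -0.12  81.55] F [ 1.5  3.3 -1.1] w 0.0235
shift mm [-0.  -0.  62.5] turn [0.01 0.05 0.12]
```

Gripped (23.5 mm). I pull 60 mm first.

```bash
python3 -m creep '[[0,0,0,0,0,0,255],[0,0,8,0,0,0,255],[0,0,18,0,0,0,255],[0,0,28,0,0,0,255],[0,0,38,0,0,0,255]]';python3 -m creep '[[0,0,8,0,0,0,255],[0,0,16,0,0,0,255],[0,0,22,0,0,0,255],[0,0,22,0,0,0,255],[0,0,22,0,0,0,255]]'; cat > chk.py <<'E'
from h import *
import sys
t=sys.argv[1]
go([.6012,.0664,.1984],81.5)
for c,n in (('scene',(.727,.02)),('side',(.727,.02))):
    q=robot.snapshot(c);M=np.array(q['world_from_camera'])
    u=proj(q,M,[.727,.02,.186]).astype(int);print(c,u)
    cv2.imwrite(f'pics/{c}{t}.png',cv2.resize(q['color'][u[1]-45:u[1]+45,u[0]-60:u[0]+60],None,fx=6.6,fy=6.6,interpolation=cv2.INTER_CUBIC))
    for n in('blue_holder','blue_circle','pull_knob','pointer','red_index'):print(c,n,[(round(d['p'],2),np.round(d['point'],4).tolist()) for d in robot.landmark_of(n,c)[:2]])
wrist('w'+t)
E
python3 chk.py 12
```

```text
time: 14.28
tool_pos: [0.6269, 0.0625, 0.1985]
ee_rot: [-1.575, -0.002, 1.423]
wrist_force: [7.1, 4.3, -1.7]
width: 0.0238
time: 14.9
tool_pos: [0.6055, 0.0656, 0.1985]
ee_rot: [-1.576, -0.002, 1.423]
wrist_force: [6.7, 3.2, -2.7]
width: 0.0233
t 14.9 pos [0.6055 0.0656 0.1985] rot [-90.27  -0.11  81.53] F [ 6.7  3.2 -2.7] w 0.0233
shift mm [0.2 0.1 4.4] turn [0.27 0.03 0.11]
scene [312 215]
scene blue_holder [(0.58, [0.5867, 0.0701, 0.0242])]
scene blue_circle [(0.91, [0.5899, 0.0683, 0.0224]), (0.33, [0.7269, 0.0157, 0.1881])]
scene pull_knob [(0.76, [0.6063, 0.062, 0.218])]
scene pointer [(0.79, [0.7284, 0.0231, 0.1882])]
scene red_index [(0.48, [0.7254, 0.0184, 0.1833])]
side [301 173]
side blue_holder [(0.56, [0.589, 0.0675, 0.02])]
side blue_circle []
side pull_knob [(0.8, [0.604, 0.0659, 0.2122])]
side pointer [(0.71, [0.7327, 0.0206, 0.1824])]
side red_index [(0.47, [0.7201, 0.0234, 0.1871])]
```

View pics/scene12.png

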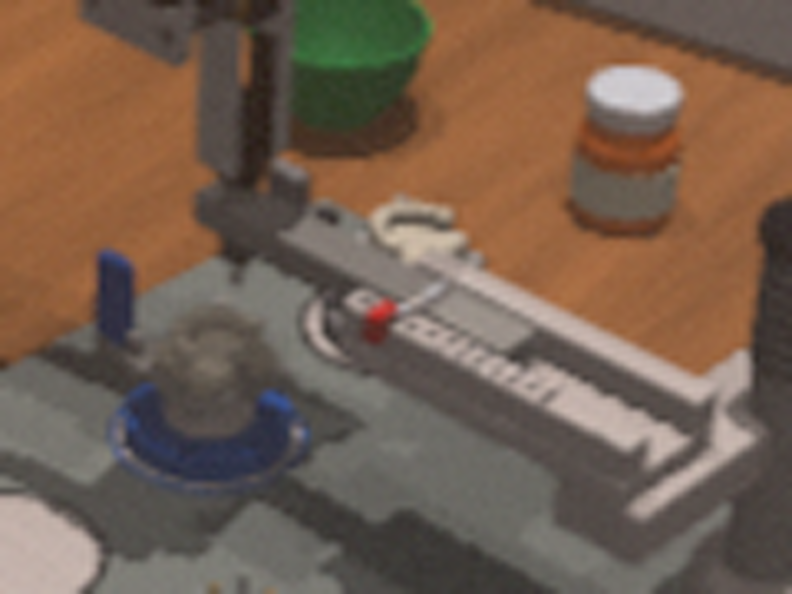

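View pics/side12.png

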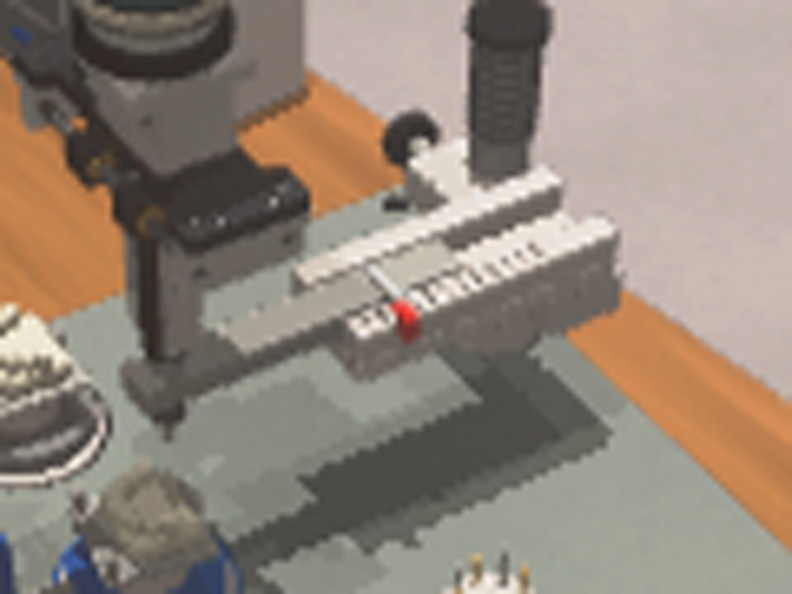

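View pics/w12.png

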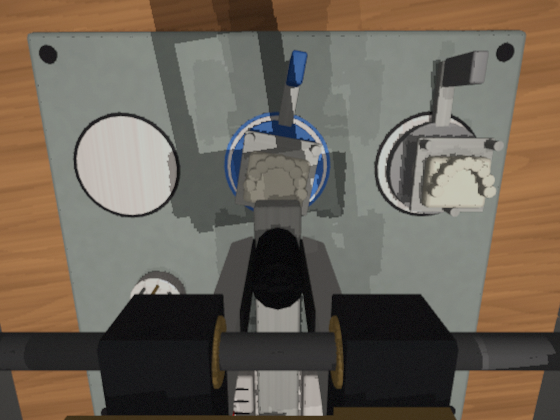

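The picture shows the pointer just behind the red clip (scene view). By the tool reading, 4.4 mm is left, so I add 4 mm.

```bash
python3 -m creep '[[0,0,2,0,0,0,255],[0,0,4,0,0,0,255],[0,0,4,0,0,0,255],[0,0,4,0,0,0,255]]'; python3 - <<'E'
from h import *
go([.6012,.0664,.1984],81.5)
a=np.radians(-8.4);ex=np.array([np.cos(a),np.sin(a),0]);ey=np.array([-np.sin(a),np.cos(a),0])
# home pointer (arm centre line) & index from wrist picture, projected for shifts around nominal
for c in ('scene','side'):
    q=robot.snapshot(c);M=np.array(q['world_from_camera']);im=q['color']
    u=proj(q,M,[.727,.02,.186]);o=(u-[20,16]).astype(int);k=18
    b=cv2.resize(im[o[1]:o[1]+32,o[0]:o[0]+40],None,fx=k,fy=k,interpolation=cv2.INTER_CUBIC)
    # mark grid lines along stand y through index +-5 mm
    ix=np.array([.7241,.0145,.188])
    for d,col in((-.005,(0,255,255)),(0,(0,255,0)),(.005,(255,0,255))):
        p1,p2=[tuple(int(v) for v in ((proj(q,M,ix+d*ex+t*ey)-o+.5)*k)) for t in(-.02,.06)]
        cv2.line(b,p1,p2,col,1)
    cv2.imwrite(f'pics/{c}13.png',b)
    for n in('pointer','red_index'):print(c,n,[(round(d['p'],2),np.round(d['point'],4).tolist()) for d in robot.landmark_of(n,c)[:2]])
E
```

```text
time: 16.05
tool_pos: [0.6017, 0.0661, 0.1984]
ee_rot: [-1.576, -0.002, 1.423]
wrist_force: [7.2, 3.1, -3.0]
width: 0.0236
t 16.05 pos [0.6017 0.0661 0.1984] rot [-90.28  -0.11  81.52] F [ 7.2  3.1 -3. ] w 0.0236
shift mm [0.2 0.  0.5] turn [0.28 0.02 0.11]
scene pointer [(0.73, [0.5035, 0.0977, 0.0691]), (0.69, [0.7254, 0.0239, 0.186])]
scene red_index [(0.64, [0.5028, 0.0981, 0.0703]), (0.6, [0.729, 0.0204, 0.1869])]
side pointer [(0.93, [0.729, 0.0216, 0.1815]), (0.7, [0.6107, -0.4195, -0.0028])]
side red_index [(0.43, [0.7214, 0.0252, 0.1873]), (0.17, [0.7119, -0.0776, 0.025])]
```

View pics/scene13.png

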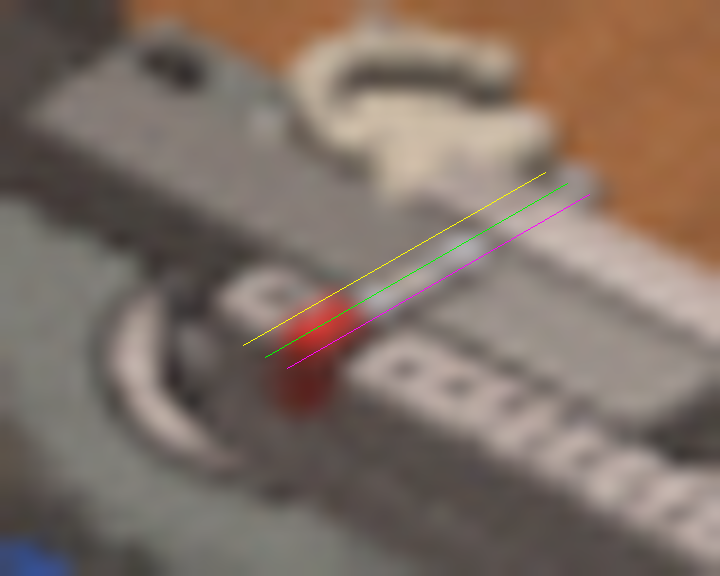

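View pics/side13.png

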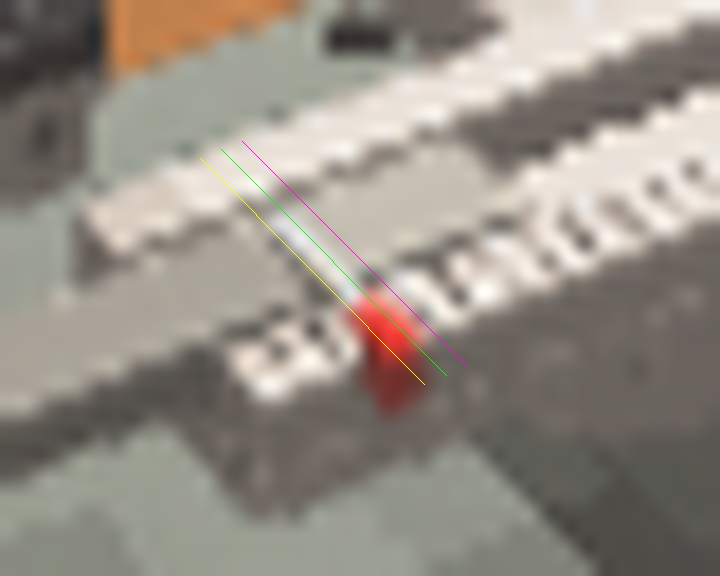

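In both views the clip and pointer differ by about 1 mm against the ±5 mm guide lines. One hold to check for drift, then I hand in.

```bash
python3 -m creep '[[0,0,0.5,0,0,0,255],[0,0,0.5,0,0,0,255],[0,0,0.5,0,0,0,255],[0,0,0.5,0,0,0,255],[0,0,0.5,0,0,0,255]]'; python3 - <<'E'
from h import *
go([.6012,.0664,.1984],81.5)
for c in ('scene','side'):
    q=robot.snapshot(c)
    for n in('pointer','red_index','blue_holder','blue_circle'):print(c,n,[(round(d['p'],2),np.round(d['point'],4).tolist()) for d in robot.landmark_of(n,c)[:2]])
go([.6012,.0664,.1984],81.5)
print(robot.close_job())
E
```

```text
time: 16.98
tool_pos: [0.6013, 0.0662, 0.1984]
ee_rot: [-1.576, -0.002, 1.423]
wrist_force: [7.3, 4.0, -2.0]
width: 0.024
t 16.98 pos [0.6013 0.0662 0.1984] rot [-90.29  -0.11  81.52] F [ 7.3  4.  -2. ] w 0.024
shift mm [0.2 0.  0.2] turn [0.29 0.02 0.11]
scene pointer [(0.98, [0.724, 0.0199, 0.1852]), (0.24, [0.6047, 0.0595, 0.2162])]
scene red_index []
scene blue_holder [(0.59, [0.5878, 0.0719, 0.027])]
scene blue_circle [(0.62, [0.5885, 0.0661, 0.0229])]
side pointer [(0.69, [0.7279, 0.0242, 0.1837]), (0.22, [0.5874, 0.0659, 0.022])]
side red_index [(0.35, [0.7203, 0.0266, 0.1835])]
side blue_holder [(0.65, [0.5899, 0.0668, 0.0222])]
side blue_circle [(0.94, [0.5861, 0.0707, 0.0248])]
t 17.48 pos [0.6014 0.0662 0.1985] rot [-90.3   -0.11  81.52] F [ 7.9  4.5 -2.1] w 0.0238
shift mm [0.2 0.1 0.2] turn [0.3  0.02 0.11]
the job is handed in; nothing more can be done
None
```

I slid the blue holder by its blade into the blue circle without lifting it. Then I gripped the black knob, pulled the arm out about 62 mm, and handed the job in at 17.5 s still holding it. I was given no verdict.

- **Holder:** Seen from above after release, the puck is evenly spaced in the ring, about 1–2 mm from centre. In the last network readings, holder and circle were 5–6 mm apart, in different directions for each camera. That fits the networks' 4 mm error.
- **Pointer:** In both cameras the pointer and red index lined up to about 1 mm by pixel measurement. At the last check the side-camera network disagreed, placing them about 7–8 mm apart. It read the index at low confidence (0.35), and the scene camera missed the index altogether. I trusted the pixel measurement and the measured travel instead.
- **Hold:** The arm was steady, with about 8–9 N at the wrist and the 24 mm knob held firmly.
- **Other things:** The moves were kept clear of the grey holder, the index and the loose items, and nothing looked displaced in the pictures. I did not measure each one again.

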